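# Dial the code on the sample lock box and draw its latch

### The job

Open the sample lock box on the lab bench: roll its three thumbwheel dials to 4, 7, 2 (left to right as seen from the robot), then slide the red latch fully to the right so that the lid springs open, and let go. Roll each dial with light fingertip pressure and do not force the latch (a push or squeeze of more than 20 N bends either), and leave everything else on the bench where it is.

Things in the scene. Friction and masses are not known exactly. Their poses are not given: they have to be found in the camera images.
- lockbox: heavy grey-blue steel lock box, fixed; origin on the bench under the row of dials, own x towards the hinge side, y to the left. Spans x -45..205, y -150..150 mm. Flat deck at the robot side (x -45..38), top 85 mm up; on it along own x = 0 stand three dials at y = 90, 50, 10 and a red latch at y = -61. Behind lies the lid, 89 mm high, with a low bar handle up to 101
- dial_left (a joint): turn (rad) of the left thumbwheel, as seen from the robot: black, 40 mm across, 16 wide, axle along the box's own y, 12 proud of the deck, 24 mm clear of its neighbour. White numerals 0-9 every 0.628 rad (12.6 mm of rim); the top one, between red marks, is shown (it may start between two): 0 shows 0, 0.628 shows 1, ..., endless (period 6.283). Grows as its top rolls away from the robot (own +x)
- left_top (a point): fixed point, nominal crown of the left dial, mid-width, 97 mm above the bench; axes as the box. The worn dials sit uneven: the true crown is up to 3 mm higher or lower, found by touch. Pressed, a dial gives 12 N per mm after the first 2 N; over 20 N bends its axle, so no pinching. A detent clicks it into each numeral: the rim needs up to 3 N to pass half a numeral, then it snaps on
- dial_middle (a joint): turn (rad) of the middle thumbwheel, as seen from the robot: black, 40 mm across, 16 wide, axle along the box's own y, 12 proud of the deck, 24 mm clear of its neighbour. White numerals 0-9 every 0.628 rad (12.6 mm of rim); the top one, between red marks, is shown (it may start between two): 0 shows 0, 0.628 shows 1, ..., endless (period 6.283). Grows as its top rolls away from the robot (own +x)
- middle_top (a point): fixed point, nominal crown of the middle dial, mid-width, 97 mm above the bench; axes as the box. The worn dials sit uneven: the true crown is up to 3 mm higher or lower, found by touch. Pressed, a dial gives 12 N per mm after the first 2 N; over 20 N bends its axle, so no pinching. A detent clicks it into each numeral: the rim needs up to 3 N to pass half a numeral, then it snaps on
- dial_right (a joint): turn (rad) of the right thumbwheel, as seen from the robot: black, 40 mm across, 16 wide, axle along the box's own y, 12 proud of the deck, 24 mm clear of its neighbour. White numerals 0-9 every 0.628 rad (12.6 mm of rim); the top one, between red marks, is shown (it may start between two): 0 shows 0, 0.628 shows 1, ..., endless (period 6.283). Grows as its top rolls away from the robot (own +x)
- right_top (a point): fixed point, nominal crown of the right dial, mid-width, 97 mm above the bench; axes as the box. The worn dials sit uneven: the true crown is up to 3 mm higher or lower, found by touch. Pressed, a dial gives 12 N per mm after the first 2 N; over 20 N bends its axle, so no pinching. A detent clicks it into each numeral: the rim needs up to 3 N to pass half a numeral, then it snaps on
- latch (a joint): slide of the latch (m): 0 locked, up to 0.018 fully drawn, towards the box's right end (own -y). It is stopped after about 2 mm unless all three dials show the code. Rubs with 2 to 4 N and stays where it is left; the lid is freed at about 0.015. A push or squeeze over 20 N bends the bolt: push it from its left side, do not clamp it
- latch_knob (a point): centre of the latch's red thumb piece, 22 mm (own x) x 16 mm (own y) x 14 mm high, its top 15 mm above the deck (100 mm above the bench); axes as the box
- lid (a joint): opening angle of the lid (rad), 0 shut, 1.1 fully open; hinged on the far (+x) edge. A spring strut raises it by itself to 1.1, in about 2 s, as soon as the latch frees it
- tube_rack: blue tube rack with small capped tubes, 70 x 130 x 46 mm, origin under its centre; stands beside the left (+y) end of the box; not to be disturbed
- tip_box: yellow pipette-tip box, 118 x 82 x 60 mm, origin under its centre; stands beside the right (-y) end of the box; not to be disturbed
- marker: dark marker pen lying on the bench just in front of the box (robot side), 130 mm long, 12 mm thick, along its own y axis; not to be disturbed
- reagent: amber jar with white cap, 68 mm across, 130 mm tall, origin under its centre; not to be disturbed
- dishes: stack of three culture dishes, 91 mm across, 43 mm tall, origin under its centre; not to be disturbed

How it is judged:
On the way, in this order (a step that is already met when the one before it is completed fails the run):
1. all three dials show the code 4, 7, 2 ((value of joint dial_left between -3.9399 and -3.5999 rad or value of joint dial_left between 2.3433 and 2.6833 rad or value of joint dial_left between 8.6265 and 8.9665 rad) and (value of joint dial_middle between -2.055 and -1.715 rad or value of joint dial_middle between 4.2282 and 4.5682 rad or value of joint dial_middle between 10.5114 and 10.8514 rad) and (value of joint dial_right between -5.1965 and -4.8565 rad or value of joint dial_right between 1.0866 and 1.4266 rad or value of joint dial_right between 7.3698 and 7.7098 rad)), for 0.2 s.
2. the latch is drawn to the right (value of joint latch above 0.014 m), for 0.1 s.
At the end, for the whole second after the job is handed in: All three dials show 4, 7, 2 (clicked in, within 0.17 rad), the latch stands drawn by more than 14 mm, and the lid stands open by more than 0.9 rad (all of step 1 and value of joint latch above 0.014 m and value of joint lid above 0.9 rad); the robot touches nothing.
It fails at once if a push or squeeze of more than 20 N on a dial (contact force between any of the fingers, the arm and dial_left above 20 N or contact force between any of the fingers, the arm and dial_middle above 20 N or contact force between any of the fingers, the arm and dial_right above 20 N).
It fails at once if a push or squeeze of more than 20 N on the latch (contact force between any of the fingers, the arm and latch above 20 N).
It fails at once if a bystander on the bench moved by more than 25 mm (distance of any of tube_rack, tip_box, marker, reagent, dishes from where it was at the start of the episode above 0.025 m).
It also fails if it takes over 64 s, if anything falls off the work surface, if the arm or the gripper's body presses on something with over 40 N, if the wrist force passes 120 N, or if a joint passes its speed limit or range.

### The arm

A 6-joint arm with a two-finger parallel gripper is mounted at the origin on the work surface. World frame = base frame: x ahead of the robot, y to its left, z up, the work surface at z = 0. Lengths are in m, angles in rad, forces in N, time in s.
With the tool pointing down it reaches from about 0.35 to 0.775 m from the base axis. Payload 7.3 kg.
Tool frame: the origin (TCP) lies between the finger pads; the fingertips stand 17 mm ahead of it and the grasp point (between the pads) lies 2 mm behind it; z points along the fingers, y is the direction in which the jaws open and shut (so a half turn about z gives the same grasp; the last joint's range is limited). The gripper opens to 92 mm and grips with 3 to 60 N. Pads are 19 mm wide; open, the fingers measure 130 mm over their backs; the gripper's body (75 mm by 190 mm) begins 47 mm behind the grasp point.
Start: joints at [-1.42, 0.342, 1.524, -0, 1.275, -0.146], TCP at [0.154, -0.502, 0.244] pointing down, gripper open.
Joint ranges: [-2.53, 2.53], [-0.77, 2.02], [0.04, 2.7], [-1, 4.14], [0.28, 2.66], [-3.11, 3.11]. Speed limits (rad/s): [2.57, 2.57, 3.14, 3.14, 3.14, 3.14].

### API

Orientations are given as [roll, pitch, yaw] about the fixed x, y, z axes, in that order (R = Rz(yaw) Ry(pitch) Rx(roll)).
In Python, from cell import sensors, vision, hand_in gives the robot as it stands.
- The arm moves only by the tool step_arm, never from a script. Its argument "series" is a list of rows, each a list of 5 numbers: the opening, from 0 (shut) to 1 (fully open), then the shift along the world's x, y, z each as a share of 25 mm, from -1 to 1, then the turn about the world's z as a share of 0.08 rad, from -1 to 1. A call has 1 to 12 rows; each row shifts and turns the commanded pose from where the row before left it; what a row does not reach is not made up. A row lasts 1/10 s, in which the tool goes at most 50 mm and 8.59 degrees, less where a joint would pass 70% of its speed; a pose out of reach is approached as far as the arm can. A call with a number of a shift or a turn outside -1 to 1 is refused whole. A call with a gripper value outside its range is refused whole. The fingers move at their own pace and stop on an object; "squeeze" is the grip in N (left out, the last holds). Time passes only in rows, so rows that do not move let the fingers close. It gives the time, the measured TCP pose, the force and the opening at its end, in the units of the state.
- sensors.observe(): the state, without advancing time (a new reading comes with each control period).
- vision.read_camera(name): name is "scene" or "side" or "wrist"; returns a dict with "pixels" (420x560x3 uint8, blue, green, red), "range_z" (420x560 float32, m along the optical axis (not along the pixel's ray), 0 where there is no reading), "camera_matrix" (3x3 intrinsics, pixels), "pose" (4x4, takes a point from camera to world coordinates). Camera axes: x right, y down, z forward; pixel columns grow to the right and rows downward; lengths in m; the calibration is good to about 2 mm. A picture is of the moment at which its call begins.
- hand_in(): hands the job in, once; it reports no verdict.
The state is a dict: "time": time; "qpos": joint angles; "qvel": joint speeds; "joint_efforts": joint torques, N m; "tool_pos": TCP position; "tool_rot": TCP orientation; "contact_force": force on the tool from outside, world axes, zero at the start; "torque": the same for the moment, N m; "opening": finger opening in m.
Only numpy, scipy, OpenCV 4.12 (cv2) and the standard library are available. Lean on these libraries where they do the work, as an engineer would, in place of code of your own. Each camera call takes 0.05 s, during which the arm holds its last target.

## Working session

There is one attempt and no reset: what is moved stays moved. The work goes in short steps, Python scripts to look and compute and a tool call to move; the robot and the scene stay as the last step left them, time stands still between calls to the robot, and variables do not carry over. Pictures are saved under pics/ and viewed, and the job is handed in when it is done.

Besides the shell and the picture viewer there is one more tool, called as name([rows], argument=value, ...), one row to a line, values as JSON. step_arm: Moves the arm, as the interface text tells. Its arguments: {"type":"object","properties":{"series":{"type":"array","items":{"type":"array","items":{"type":"number","minimum":-1,"maximum":1}}},"squeeze":{"type":"number"}},"required":["series"]}

```bash
ls; mkdir -p pics
python3 - <<'E'
from cell import sensors, vision
import cv2
print(sensors.observe())
for n in ["scene","side","wrist"]:
    d=vision.read_camera(n); cv2.imwrite(f"pics/{n}0.png",d["pixels"])
    import numpy as np; np.savez(f"/tmp/{n}0.npz",**d); print(n,d["pose"].round(3).tolist(),d["camera_matrix"].tolist())
E
```

```text
pics
{'time': 0.0, 'qpos': array([-1.41997551e+00,  3.42703094e-01,  1.52502995e+00,  1.14550369e-05,
        1.27540034e+00, -1.45979311e-01]), 'qvel': array([ 0.00085112, -0.00097084, -0.00027126, -0.00011454, -0.00051212,
       -0.00195214]), 'joint_efforts': array([ 4.13088837e-04, -4.31246674e+01, -2.44222641e+01,  7.17507885e-02,
        5.59083035e-02, -1.30196536e-04]), 'tool_pos': array([ 0.15351838, -0.50164733,  0.24305062]), 'tool_rot': array([-3.14006990e+00, -2.34954341e-04,  2.96796601e-01]), 'contact_force': array([ 0.39233781, -1.02751511, -0.80558242]), 'torque': array([-0.03467791, -0.00943336,  0.05136158]), 'opening': 0.09169027374572244}
scene [[0.878, 0.323, -0.354, 1.081], [0.479, -0.611, 0.63, -0.847], [-0.013, -0.723, -0.691, 1.035], [0.0, 0.0, 0.0, 1.0]] [[432.73584143942753, 0.0, 275.8511156932033], [0.0, 432.73584143942753, 206.64596123890684], [0.0, 0.0, 1.0]]
side [[0.946, -0.241, 0.217, 0.278], [-0.324, -0.677, 0.661, -1.017], [-0.012, -0.695, -0.719, 1.195], [0.0, 0.0, 0.0, 1.0]] [[504.5166449808598, 0.0, 276.1995851927615], [0.0, 504.5166449808598, 217.05683527579725], [0.0, 0.0, 1.0]]
wrist [[0.292, -0.925, -0.242, 0.217], [-0.956, -0.283, -0.073, -0.483], [-0.001, 0.253, -0.967, 0.385], [0.0, 0.0, 0.0, 1.0]] [[325.2914306789529, 0.0, 278.08343527026574], [0.0, 325.2914306789529, 202.2018883996752], [0.0, 0.0, 1.0]]
```

View pics/scene0.png

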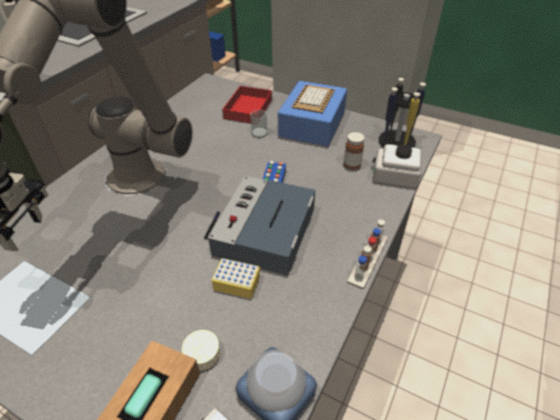

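View pics/side0.png

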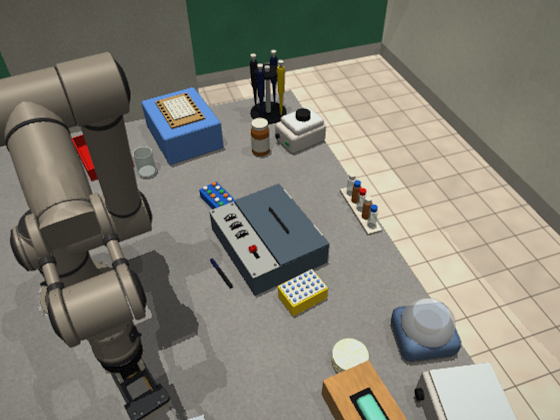

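View pics/wrist0.png

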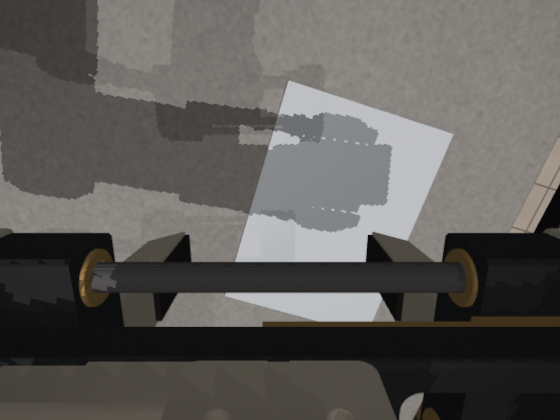

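```bash
cat > h.py <<'E'
import numpy as np, cv2
def cloud(d):
    K=d["camera_matrix"];z=d["range_z"];v,u=np.mgrid[:420,:560]
    P=np.stack([(u-K[0,2])/K[0,0]*z,(v-K[1,2])/K[1,1]*z,z],-1)
    return P@d["pose"][:3,:3].T+d["pose"][:3,3]
def proj(d,p):
    T=np.linalg.inv(d["pose"]);q=np.asarray(p)@T[:3,:3].T+T[:3,3];q=q@d["camera_matrix"].T
    return q[...,:2]/q[...,2:]
E
python3 - <<'E'
from h import *
for n in ["scene","side"]:
    d=dict(np.load(f"/tmp/{n}0.npz"));C=cloud(d);ok=d["range_z"]>0
    hsv=cv2.cvtColor(d["pixels"],cv2.COLOR_BGR2HSV)
    pts={'latch':(232,219),'deckL':(258,184)} if n=="scene" else {'latch':(253,249)}
    for k,(u,v) in pts.items(): print(n,k,C[v,u].round(4))
    roi=np.zeros_like(ok); 
    if n=="scene": roi[170:280,205:320]=1
    else: roi[180:300,200:335]=1
    red=ok&roi&((hsv[...,0]<8)|(hsv[...,0]>172))&(hsv[...,1]>150)&(hsv[...,2]>70)
    print('red',red.sum()); 
    for c,(v,u) in zip(C[red],np.argwhere(red)): print(u,v,c.round(3),end=';')
    top=ok&roi&(C[...,2]>.07)&(C[...,2]<.12)
    r=cv2.minAreaRect(C[top][:,:2].astype(np.float32)*1000);print(r,cv2.boxPoints(r))
    im=cv2.resize(d["pixels"][170:280,205:335],None,fx=6,fy=5.4,interpolation=cv2.INTER_CUBIC);cv2.imwrite(f"pics/{n}0z.png",im)
    print('bench z',np.median(C[...,2][ok&(abs(C[...,2])<.03)]), 'lid z',np.percentile(C[top][:,2],[10,30,50,70,90]))
E
```

```text
scene latch [ 0.5084 -0.103   0.0977]
scene deckL [0.4905 0.0836 0.0889]
red 17
231 217 [ 0.504 -0.101  0.102];232 217 [ 0.504 -0.096  0.098];233 217 [ 0.508 -0.097  0.101];234 217 [ 0.51  -0.095  0.1  ];231 218 [ 0.508 -0.107  0.105];232 218 [ 0.509 -0.103  0.103];233 218 [ 0.513 -0.103  0.104];234 218 [ 0.516 -0.102  0.105];235 218 [ 0.517 -0.099  0.103];231 219 [ 0.506 -0.105  0.098];232 219 [ 0.508 -0.103  0.098];233 219 [ 0.511 -0.101  0.097];234 219 [ 0.516 -0.103  0.101];235 219 [ 0.518 -0.1    0.1  ];232 220 [ 0.509 -0.105  0.095];233 220 [ 0.513 -0.105  0.097];234 220 [ 0.518 -0.106  0.101];((575.1651611328125, -23.902359008789062), (254.70201110839844, 306.7383728027344), 10.242573738098145) [[ 422.57217  104.37764]
 [ 477.11514 -197.47246]
 [ 727.7582  -152.18236]
 [ 673.2152   149.66774]]
bench z 0.0026342752932064784 lid z [0.0852405  0.08849529 0.09053479 0.09206594 0.09418809]
side latch [ 0.5062 -0.1032  0.0943]
red 41
253 245 [ 0.51  -0.093  0.099];254 245 [ 0.512 -0.094  0.099];250 246 [ 0.504 -0.079  0.082];251 246 [ 0.503 -0.094  0.098];252 246 [ 0.507 -0.092  0.0
[... 715 characters left out ...]
];254 249 [ 0.509 -0.104  0.094];255 249 [ 0.512 -0.104  0.093];250 250 [ 0.496 -0.108  0.099];251 250 [ 0.499 -0.106  0.096];252 250 [ 0.502 -0.108  0.096];253 250 [ 0.505 -0.108  0.096];254 250 [ 0.508 -0.106  0.092];255 250 [ 0.511 -0.108  0.094];250 251 [ 0.497 -0.103  0.089];251 251 [ 0.498 -0.109  0.095];252 251 [ 0.502 -0.108  0.093];255 251 [ 0.511 -0.105  0.085];251 252 [ 0.498 -0.11   0.092];((574.747802734375, -23.828720092773438), (253.96005249023438, 307.9745178222656), 10.01401424407959) [[ 422.9256   105.73214]
 [ 476.47894 -197.55045]
 [ 726.57    -153.38959]
 [ 673.01666  149.893  ]]
bench z -0.002476132288087074 lid z [0.08006994 0.08317564 0.08519999 0.08702706 0.08959854]
```

View pics/side0z.png

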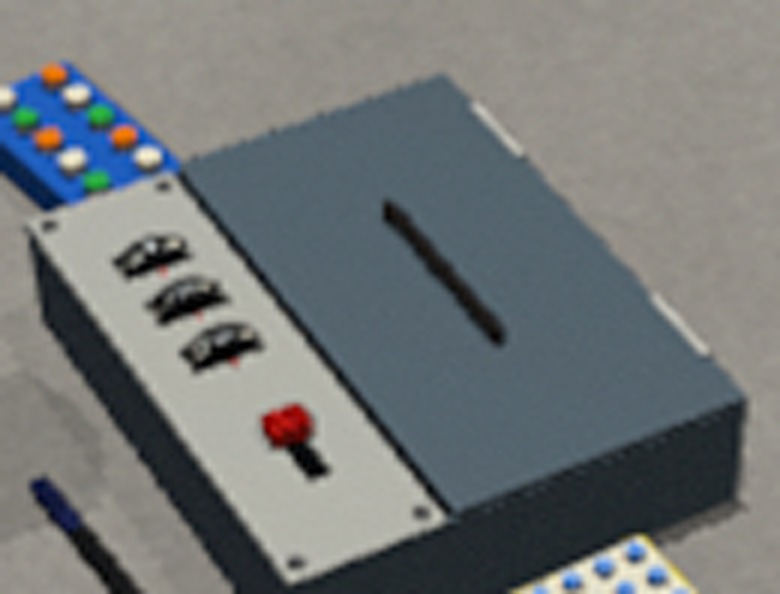

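The box yaw is about 0.177 rad and its origin is at about (0.496, -0.038). The latch position agrees with that (expected (0.507, -0.098)). Next I'll move in front of the dials so the wrist camera can read them.

step_arm([
  [0,0.54,0.98,0,-0.075],
  [0,0.54,0.98,0,-0.075],
  [0,0.54,0.98,0,-0.075],
  [0,0.54,0.98,0,-0.075],
  [0,0.54,0.98,0,-0.075],
  [0,0.54,0.98,0,-0.075],
  [0,0.54,0.98,0,-0.075],
  [0,0.54,0.98,0,-0.075],
  [0,0.54,0.98,0,-0.075],
  [0,0.54,0.98,0,-0.075],
], squeeze=10)

```text
time: 1.15
tool_pos: [0.2889, -0.2559, 0.2436]
tool_rot: [-3.141, 0.0, 0.236]
contact_force: [1.0, 0.1, -0.7]
opening: 0.0166
```

step_arm([
  [0,0.54,0.98,0,-0.075],
  [0,0.54,0.98,0,-0.075],
  [0,0.54,0.98,0,-0.075],
  [0,0.54,0.98,0,-0.075],
  [0,0.54,0.98,0,-0.075],
  [0,0.54,0.98,0,-0.075],
  [0,0.54,0.98,0,-0.075],
  [0,0.54,0.98,0,-0.075],
  [0,0.54,0.98,0,-0.075],
  [0,0.54,0.98,0,-0.075],
  [0,0,0,0,0],
])

```text
time: 2.25
tool_pos: [0.4244, -0.01, 0.2435]
tool_rot: [-3.141, -0.0, 0.18]
contact_force: [0.6, 0.6, 0.7]
opening: 0.0003
```

```bash
cat > look.py <<'E'
import sys
from h import *
from cell import sensors, vision
n=sys.argv[1]
d=vision.read_camera("wrist"); np.savez(f"/tmp/{n}.npz",**d)
cv2.imwrite(f"pics/{n}.png",d["pixels"])
s=sensors.observe(); print(s["time"],s["tool_pos"].round(4),s["tool_rot"].round(4),s["contact_force"].round(2),s["opening"],d["pose"].round(3).tolist())
a=.177;O=np.array([.4962,-.0379])
def W(x,y,z): return np.array([O[0]+x*np.cos(a)-y*np.sin(a),O[1]+x*np.sin(a)+y*np.cos(a),z])
print(proj(d,[W(0,.09,.097),W(0,.05,.097),W(0,.01,.097),W(0,-.061,.1)]).round(0).tolist())
E
python3 look.py w1
```

```text
2.3 [ 0.4237 -0.0111  0.2434] [-3.1415e+00  8.0000e-04  1.7970e-01] [-0.94 -0.65  1.03] 0.00028410572062720883 [[0.179, -0.952, -0.249, 0.49], [-0.984, -0.173, -0.045, 0.001], [-0.001, 0.253, -0.967, 0.385], [0.0, 0.0, 0.0, 1.0]]
[[220.0, 118.0], [266.0, 118.0], [313.0, 118.0], [397.0, 119.0]]
```

View pics/w1.png

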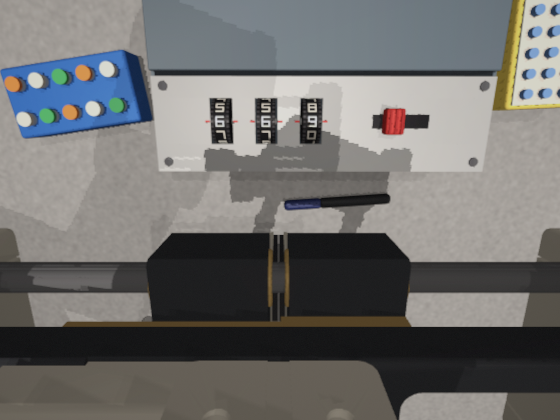

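Run:
```python
from h import *
im=cv2.imread("pics/w1.png")
cv2.imwrite("pics/w1z.png",cv2.resize(im[80:160,195:335],None,fx=5.6,fy=5.6,interpolation=cv2.INTER_CUBIC))
```

```text
(no output)
```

View pics/w1z.png

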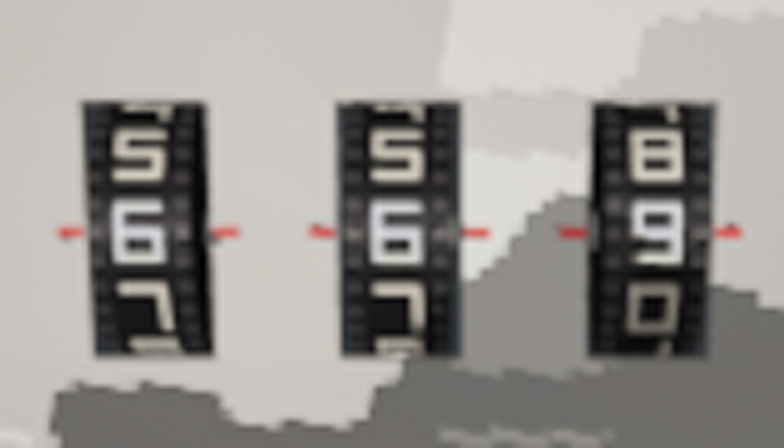

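The left dial shows 6, the middle 6 and the right 9, so I need -2, +1 and +3 numerals. The marks sit at rows around 121 against a prediction of 118, so the dials are about 2.5 mm nearer than my fit. I'll start with the middle dial and hover over it first.

step_arm([
  [0,0.73,0.28,-0.9,0],
  [0,0.73,0.28,-0.9,0],
  [0,0.73,0.28,-0.9,0],
  [0,0,0,-0.9,0],
  [0,0,0,-0.9,0],
  [0,0,0,-0.3,0],
  [0,0,0,0,0],
  [0,0,0,0,0],
])

```text
time: 3.1
tool_pos: [0.4787, 0.0084, 0.1246]
tool_rot: [3.141, -0.001, 0.176]
contact_force: [-0.8, -0.0, 0.2]
opening: 0.0007
```

```bash
python3 look.py w2
```

```text
3.15 [0.4789 0.0085 0.1249] [ 3.1408e+00 -1.8000e-03  1.7650e-01] [ 1.24 -0.56  0.24] 0.0005314502686711261 [[0.175, -0.953, -0.248, 0.544], [-0.985, -0.169, -0.045, 0.02], [0.001, 0.252, -0.968, 0.267], [0.0, 0.0, 0.0, 1.0]]
[[202.0, 226.0], [275.0, 226.0], [348.0, 226.0], [480.0, 227.0]]
```

View pics/w2.png

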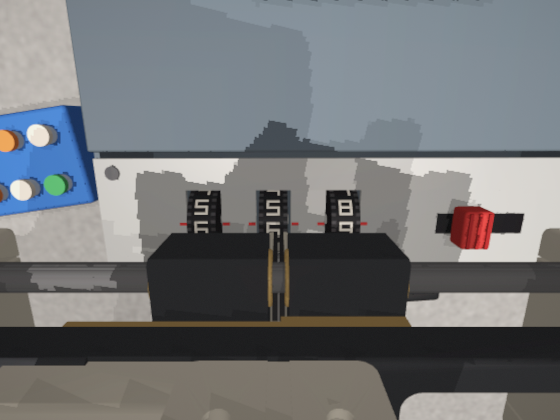

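```bash
cat > /tmp/f.py <<'E'
from h import *
from scipy.optimize import least_squares
obs={'w1':[[221,121.2],[266.3,121.5],[311,121.5]],'w2':[[204,223.5],[274,223.5],[344,223.5]]}
D={k:dict(np.load(f"/tmp/{k}.npz")) for k in obs}
def P(p,z=.0855):
    a=p[2];return np.array([[p[0]-y*np.sin(a),p[1]+y*np.cos(a),z] for y in(.09,.05,.01)])
f=lambda p:np.concatenate([(proj(D[k],P(p))-obs[k]).ravel() for k in obs])
r=least_squares(f,[.496,-.038,.177]);print(r.x,r.fun.round(1));print(P(r.x).round(4))
E
python3 /tmp/f.py
```

```text
[ 0.49341781 -0.03775418  0.17594329] [ 0.5 -0.2 -0.1 -0.3 -0.1 -0.2  1.6  0.1 -0.1  0.1 -1.7  0.1]
[[ 0.4777  0.0509  0.0855]
 [ 0.4847  0.0115  0.0855]
 [ 0.4917 -0.0279  0.0855]]
```

step_arm([
  [0,0,0.07,-0.09,0],
  [0,0,0,-0.09,0],
  [0,0,0,-0.08,0],
  [0,0,0,0,0],
  [0,0,0,0,0],
])

```text
time: 3.65
tool_pos: [0.4783, 0.0107, 0.1172]
tool_rot: [3.142, 0.0, 0.177]
contact_force: [0.3, -0.9, -0.7]
opening: 0.0003
```

step_arm([
  [0,0,0,-0.03,0],
  [0,0,0,0,0],
])

```text
time: 3.85
tool_pos: [0.4783, 0.0107, 0.1165]
tool_rot: [3.141, 0.0, 0.177]
contact_force: [-0.2, 0.5, 0.4]
opening: 0.0004
```

step_arm([
  [0,0,0,-0.03,0],
  [0,0,0,0,0],
])

```text
time: 4.05
tool_pos: [0.4783, 0.0107, 0.1156]
tool_rot: [3.142, 0.0, 0.177]
contact_force: [0.2, -0.4, 0.4]
opening: 0.0006
```

step_arm([
  [0,0,0,-0.02,0],
  [0,0,0,0,0],
])

```text
time: 4.25
tool_pos: [0.4783, 0.0107, 0.1152]
tool_rot: [3.142, 0.0, 0.177]
contact_force: [0.1, -0.3, 1.0]
opening: 0.0006
```

step_arm([
  [0,0,0,-0.02,0],
  [0,0,0,0,0],
])

```text
time: 4.45
tool_pos: [0.4783, 0.0107, 0.1147]
tool_rot: [3.142, 0.0, 0.177]
contact_force: [0.2, -0.2, 0.2]
opening: 0.0004
```

step_arm([
  [0,0,0,-0.02,0],
  [0,0,0,0,0],
])

```text
time: 4.65
tool_pos: [0.4783, 0.0107, 0.1142]
tool_rot: [3.142, 0.0, 0.177]
contact_force: [-0.3, 1.5, -0.2]
opening: 0.0009
```

step_arm([
  [0,0,0,-0.02,0],
  [0,0,0,0,0],
])

```text
time: 4.85
tool_pos: [0.4783, 0.0107, 0.1137]
tool_rot: [3.142, 0.0, 0.177]
contact_force: [0.4, -0.4, -0.1]
opening: 0.0005
```

step_arm([
  [0,0,0,-0.02,0],
  [0,0,0,0,0],
])

```text
time: 5.05
tool_pos: [0.4784, 0.0107, 0.1133]
tool_rot: [3.141, -0.0, 0.177]
contact_force: [-0.4, 0.2, 0.8]
opening: 0.0002
```

step_arm([
  [0,0,0,-0.02,0],
  [0,0,0,0,0],
])

```text
time: 5.25
tool_pos: [0.4785, 0.0107, 0.113]
tool_rot: [3.141, -0.001, 0.177]
contact_force: [-0.3, 0.1, 3.8]
opening: 0.0004
```

step_arm([
  [0,0,0,-0.016,0],
  [0,0,0,0,0],
])

```text
time: 5.45
tool_pos: [0.4786, 0.0107, 0.1127]
tool_rot: [3.141, -0.001, 0.177]
contact_force: [-0.4, 0.4, 6.5]
opening: 0.0004
```

step_arm([
  [0,0,0,-0.012,0],
  [0,0.08,0.014,0,0],
  [0,0.08,0.014,0,0],
  [0,0.08,0.014,0,0],
])

```text
time: 5.85
tool_pos: [0.4845, 0.0117, 0.1126]
tool_rot: [3.141, -0.001, 0.177]
contact_force: [-0.7, 1.1, 6.9]
opening: 0.0005
```

step_arm([
  [0,0.08,0.014,0,0],
  [0,0.08,0.014,0,0],
  [0,0.08,0.014,0,0],
  [0,0.03,0.006,0,0],
])

```text
time: 6.25
tool_pos: [0.4915, 0.013, 0.1126]
tool_rot: [3.141, -0.001, 0.177]
contact_force: [-1.7, 0.1, 6.3]
opening: 0.0006
```

step_arm([
  [0,0,0,0.15,0],
  [0,0,0,0.15,0],
])

```text
time: 6.45
tool_pos: [0.4908, 0.013, 0.1195]
tool_rot: [-3.142, 0.001, 0.177]
contact_force: [0.2, -0.6, 0.1]
opening: 0.0005
```

```bash
python3 look.py w3
python3 - <<'E'
from h import *
im=cv2.imread("pics/w3.png")
cv2.imwrite("pics/w3z.png",cv2.resize(im[170:290,165:385],None,fx=3.6,fy=3.6,interpolation=cv2.INTER_CUBIC))
E
```

```text
6.5 [0.4912 0.0129 0.1201] [ 3.1413e+00 -4.0000e-04  1.7690e-01] [0.42 0.32 0.17] 0.00028406674240558907 [[0.176, -0.952, -0.25, 0.557], [-0.984, -0.17, -0.045, 0.024], [-0.0, 0.254, -0.967, 0.261], [0.0, 0.0, 0.0, 1.0]]
[[206.0, 251.0], [279.0, 251.0], [353.0, 251.0], [487.0, 253.0]]
```

View pics/w3z.png

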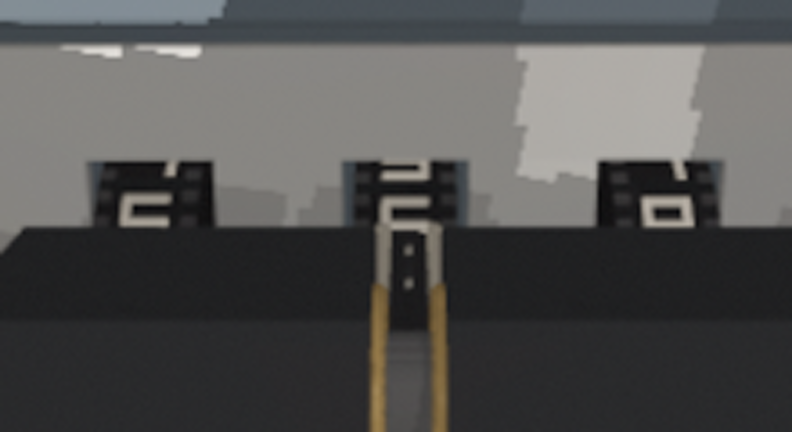

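step_arm([
  [0,-0.114,-0.84,0,0],
  [0,-0.114,-0.84,0,0],
  [0,0,0,-0.08,0],
  [0,0,0,-0.02,0],
  [0,0,0,0,0],
])

```text
time: 7.0
tool_pos: [0.4853, -0.0285, 0.1168]
tool_rot: [-3.141, 0.0, 0.177]
contact_force: [0.1, -0.3, -1.6]
opening: 0.0004
```

step_arm([
  [0,0,0,-0.02,0],
  [0,0,0,0,0],
])

```text
time: 7.2
tool_pos: [0.4854, -0.0285, 0.1165]
tool_rot: [-3.142, 0.0, 0.178]
contact_force: [0.3, -0.8, -0.1]
opening: 0.0005
```

step_arm([
  [0,0,0,-0.02,0],
  [0,0,0,0,0],
])

```text
time: 7.4
tool_pos: [0.4854, -0.0288, 0.116]
tool_rot: [3.142, 0.0, 0.177]
contact_force: [0.5, -0.3, 0.2]
opening: 0.0005
```

step_arm([
  [0,0,0,-0.02,0],
  [0,0,0,0,0],
])

```text
time: 7.6
tool_pos: [0.4854, -0.029, 0.1155]
tool_rot: [3.142, 0.0, 0.177]
contact_force: [0.3, -0.6, 0.1]
opening: 0.0002
```

step_arm([
  [0,0,0,-0.02,0],
  [0,0,0,0,0],
])

```text
time: 7.8
tool_pos: [0.4853, -0.0291, 0.115]
tool_rot: [3.142, 0.0, 0.177]
contact_force: [-0.1, 0.4, 0.1]
opening: 0.0009
```

step_arm([
  [0,0,0,-0.02,0],
  [0,0,0,0,0],
])

```text
time: 8.0
tool_pos: [0.4853, -0.0291, 0.1145]
tool_rot: [3.142, 0.0, 0.177]
contact_force: [0.2, -0.7, -0.8]
opening: 0.0005
```

step_arm([
  [0,0,0,-0.02,0],
  [0,0,0,0,0],
])

```text
time: 8.2
tool_pos: [0.4853, -0.0291, 0.114]
tool_rot: [3.142, 0.0, 0.177]
contact_force: [0.4, -0.2, 1.4]
opening: 0.0003
```

step_arm([
  [0,0,0,-0.02,0],
  [0,0,0,0,0],
])

```text
time: 8.4
tool_pos: [0.4853, -0.0291, 0.1135]
tool_rot: [3.142, 0.0, 0.177]
contact_force: [-0.2, 1.0, -1.7]
opening: 0.0003
```

step_arm([
  [0,0,0,-0.02,0],
  [0,0,0,0,0],
])

```text
time: 8.6
tool_pos: [0.4855, -0.0291, 0.1131]
tool_rot: [3.141, -0.0, 0.177]
contact_force: [-0.1, 0.0, 1.6]
opening: 0.0002
```

step_arm([
  [0,0,0,-0.02,0],
  [0,0,0,0,0],
])

```text
time: 8.8
tool_pos: [0.4855, -0.0291, 0.1128]
tool_rot: [3.141, -0.001, 0.177]
contact_force: [-1.4, 1.3, 4.6]
opening: 0.0005
```

step_arm([
  [0,0,0,-0.024,0],
  [0,0.08,0.014,0,0],
  [0,0.08,0.014,0,0],
  [0,0.08,0.014,0,0],
  [0,0.08,0.014,0,0],
  [0,0.08,0.014,0,0],
  [0,0.08,0.014,0,0],
  [0,0.03,0.006,0,0],
])

```text
time: 9.6
tool_pos: [0.4984, -0.0268, 0.1124]
tool_rot: [3.141, -0.001, 0.177]
contact_force: [-3.1, 0.2, 6.5]
opening: 0.0004
```

step_arm([
  [0,0,0,0.2,0],
  [0,-0.25,-0.045,0,0],
  [0,-0.26,-0.045,0,0],
  [0,0,0,-0.15,0],
  [0,0,0,-0.03,0],
  [0,0,0,-0.02,0],
  [0,0,0,0,0],
])

```text
time: 10.3
tool_pos: [0.4853, -0.029, 0.1123]
tool_rot: [3.142, -0.0, 0.177]
contact_force: [-3.1, 0.8, 7.8]
opening: 0.0
```

step_arm([
  [0,0.08,0.014,0,0],
  [0,0.08,0.014,0,0],
  [0,0.08,0.014,0,0],
  [0,0.08,0.014,0,0],
  [0,0.08,0.014,0,0],
  [0,0.08,0.014,0,0],
  [0,0.03,0.006,0,0],
])

```text
time: 11.0
tool_pos: [0.4982, -0.0267, 0.1123]
tool_rot: [3.142, -0.0, 0.177]
contact_force: [-2.0, 0.9, 7.7]
opening: 0.0006
```

step_arm([
  [0,0,0,0.2,0],
  [0,-0.25,-0.045,0,0],
  [0,-0.26,-0.045,0,0],
  [0,0,0,-0.15,0],
  [0,0,0,-0.03,0],
  [0,0,0,-0.02,0],
  [0,0,0,0,0],
])

```text
time: 11.7
tool_pos: [0.4853, -0.0291, 0.1123]
tool_rot: [3.142, -0.0, 0.177]
contact_force: [-2.1, 1.3, 8.3]
opening: 0.0004
```

step_arm([
  [0,0.08,0.014,0,0],
  [0,0.08,0.014,0,0],
  [0,0.08,0.014,0,0],
  [0,0.08,0.014,0,0],
  [0,0.08,0.014,0,0],
  [0,0.08,0.014,0,0],
  [0,0.03,0.006,0,0],
  [0,0,0,0.3,0],
  [0,0,0,0,0],
])

```text
time: 12.6
tool_pos: [0.4987, -0.0269, 0.1201]
tool_rot: [3.141, -0.001, 0.177]
contact_force: [0.4, -0.1, 0.7]
opening: 0.0004
```

step_arm([
  [0,-0.148,0.789,0,0],
  [0,-0.148,0.789,0,0],
  [0,-0.148,0.789,0,0],
  [0,-0.148,0.789,0,0],
  [0,0,0,-0.08,0],
  [0,0,0,-0.02,0],
  [0,0,0,0,0],
])

```text
time: 13.3
tool_pos: [0.4835, 0.0514, 0.1167]
tool_rot: [3.141, 0.0, 0.176]
contact_force: [0.5, -0.6, 0.8]
opening: 0.0004
```

step_arm([
  [0,0,0,-0.02,0],
  [0,0,0,0,0],
])

```text
time: 13.5
tool_pos: [0.4834, 0.0515, 0.1164]
tool_rot: [3.141, 0.0, 0.176]
contact_force: [0.1, -0.3, -0.6]
opening: 0.0003
```

step_arm([
  [0,0,0,-0.02,0],
  [0,0,0,0,0],
])

```text
time: 13.7
tool_pos: [0.4834, 0.0519, 0.1159]
tool_rot: [3.141, 0.0, 0.176]
contact_force: [0.3, 0.1, -0.1]
opening: 0.0003
```

step_arm([
  [0,0,0,-0.02,0],
  [0,0,0,0,0],
])

```text
time: 13.9
tool_pos: [0.4833, 0.0521, 0.1154]
tool_rot: [3.142, 0.0, 0.177]
contact_force: [-0.1, -0.1, 0.3]
opening: 0.0008
```

step_arm([
  [0,0,0,-0.02,0],
  [0,0,0,0,0],
])

```text
time: 14.1
tool_pos: [0.4833, 0.0521, 0.1149]
tool_rot: [3.142, 0.0, 0.177]
contact_force: [0.6, 0.1, 0.3]
opening: 0.0003
```

step_arm([
  [0,0,0,-0.02,0],
  [0,0,0,0,0],
])

```text
time: 14.3
tool_pos: [0.4833, 0.0521, 0.1144]
tool_rot: [3.142, 0.0, 0.177]
contact_force: [0.7, 1.2, 0.3]
opening: 0.0004
```

step_arm([
  [0,0,0,-0.02,0],
  [0,0,0,0,0],
])

```text
time: 14.5
tool_pos: [0.4833, 0.0521, 0.1139]
tool_rot: [3.142, 0.0, 0.177]
contact_force: [-0.2, -0.1, -0.7]
opening: 0.0004
```

step_arm([
  [0,0,0,-0.02,0],
  [0,0,0,0,0],
])

```text
time: 14.7
tool_pos: [0.4833, 0.0521, 0.1134]
tool_rot: [3.142, 0.0, 0.177]
contact_force: [2.0, 0.6, 0.2]
opening: 0.0005
```

step_arm([
  [0,0,0,-0.02,0],
  [0,0,0,0,0],
])

```text
time: 14.9
tool_pos: [0.4833, 0.0521, 0.1129]
tool_rot: [3.142, 0.0, 0.177]
contact_force: [-0.2, 0.3, 0.3]
opening: 0.0005
```

step_arm([
  [0,0,0,-0.02,0],
  [0,0,0,0,0],
])

```text
time: 15.1
tool_pos: [0.4833, 0.0521, 0.1124]
tool_rot: [3.142, 0.0, 0.177]
contact_force: [1.0, 0.3, 0.2]
opening: 0.0004
```

step_arm([
  [0,0,0,-0.02,0],
  [0,0,0,0,0],
])

```text
time: 15.3
tool_pos: [0.4833, 0.0521, 0.1119]
tool_rot: [3.142, 0.0, 0.177]
contact_force: [0.4, 0.2, 0.5]
opening: 0.001
```

step_arm([
  [0,0,0,-0.02,0],
  [0,0,0,0,0],
])

```text
time: 15.5
tool_pos: [0.4834, 0.0521, 0.1116]
tool_rot: [3.141, -0.0, 0.177]
contact_force: [-0.3, 0.1, 1.5]
opening: 0.0007
```

step_arm([
  [0,0,0,-0.02,0],
  [0,0,0,0,0],
])

```text
time: 15.7
tool_pos: [0.4835, 0.0521, 0.1112]
tool_rot: [3.141, -0.001, 0.177]
contact_force: [-0.8, 0.2, 3.9]
opening: 0.0005
```

step_arm([
  [0,0,0,-0.024,0],
  [0,0,0,0,0],
])

```text
time: 15.9
tool_pos: [0.4837, 0.0521, 0.1109]
tool_rot: [3.141, -0.001, 0.177]
contact_force: [-0.7, 0.4, 7.0]
opening: 0.0006
```

step_arm([
  [0,-0.08,-0.014,0,0],
  [0,-0.08,-0.014,0,0],
  [0,-0.08,-0.014,0,0],
  [0,-0.08,-0.014,0,0],
  [0,-0.08,-0.014,0,0],
  [0,-0.08,-0.014,0,0],
  [0,-0.03,-0.006,0,0],
])

```text
time: 16.6
tool_pos: [0.4711, 0.0498, 0.111]
tool_rot: [3.141, -0.002, 0.177]
contact_force: [-0.2, 0.6, 6.2]
opening: 0.0003
```

step_arm([
  [0,0,0,0.2,0],
  [0,0.25,0.045,0,0],
  [0,0.26,0.045,0,0],
  [0,0,0,-0.15,0],
  [0,0,0,-0.03,0],
  [0,0,0,-0.02,0],
  [0,0,0,0,0],
])

```text
time: 17.3
tool_pos: [0.4843, 0.0521, 0.1109]
tool_rot: [3.141, -0.002, 0.177]
contact_force: [1.5, 1.4, 6.5]
opening: 0.0003
```

step_arm([
  [0,-0.08,-0.014,0,0],
  [0,-0.08,-0.014,0,0],
  [0,-0.08,-0.014,0,0],
  [0,-0.08,-0.014,0,0],
  [0,-0.08,-0.014,0,0],
  [0,-0.08,-0.014,0,0],
  [0,-0.03,-0.006,0,0],
  [0,0,0,0.4,0],
  [0,0,0,0.4,0],
])

```text
time: 18.2
tool_pos: [0.47, 0.0499, 0.1306]
tool_rot: [-3.141, 0.002, 0.177]
contact_force: [0.7, -0.5, -0.2]
opening: 0.0006
```

step_arm([
  [0,-0.64,-0.6,0.9,0],
  [0,-0.64,-0.6,0.9,0],
  [0,-0.64,-0.6,0.9,0],
  [0,0,-0.6,0,0],
  [0,0,0,0,0],
])

```text
time: 18.7
tool_pos: [0.4226, -0.0113, 0.199]
tool_rot: [3.14, -0.002, 0.175]
contact_force: [0.4, 0.2, -0.1]
opening: 0.0002
```

```bash
python3 look.py w4
python3 - <<'E'
from h import *
im=cv2.imread("pics/w4.png")
cv2.imwrite("pics/w4z.png",cv2.resize(im[70:220,180:440],None,fx=3,fy=3,interpolation=cv2.INTER_CUBIC))
E
```

```text
18.75 [ 0.4225 -0.0105  0.1984] [ 3.1414e+00 -6.0000e-04  1.7510e-01] [-0.04  0.39  0.5 ] 0.00027868849585331503 [[0.174, -0.953, -0.248, 0.488], [-0.985, -0.168, -0.045, 0.0], [0.001, 0.252, -0.968, 0.341], [0.0, 0.0, 0.0, 1.0]]
[[207.0, 116.0], [262.0, 116.0], [317.0, 116.0], [417.0, 115.0]]
```

View pics/w4z.png

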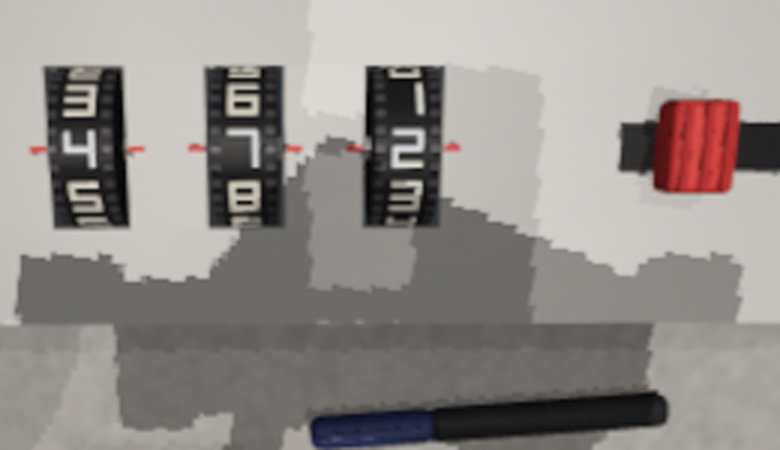

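Run:
```python
from h import *
d=dict(np.load("/tmp/w4.npz"));O=np.array([.49342,-.03775]);a=.1759
def W(x,y,z): return np.array([O[0]+x*np.cos(a)-y*np.sin(a),O[1]+x*np.sin(a)+y*np.cos(a),z])
print(proj(d,[W(0,.09,.0855),W(0,.05,.0855),W(0,.01,.0855),W(0,-.061,.1),W(.011,-.053,.1),W(-.011,-.069,.1)]).round(1).tolist(), W(-.004,-.0255,.107))
```

```text
[[209.6, 119.5], [262.1, 119.5], [314.7, 119.4], [415.7, 119.4], [406.1, 103.4], [425.1, 135.0]] [ 0.49394408 -0.0635565   0.107     ]
```

step_arm([
  [0,0.96,-0.71,0,0],
  [0,0.96,-0.71,0,0],
  [0,0.94,-0.7,-0.9,0],
  [0,0,0,-0.9,0],
  [0,0,0,-0.9,0],
  [0,0,0,-0.2,0],
  [0,0,0,0,0],
])

```text
time: 19.45
tool_pos: [0.4936, -0.0624, 0.1245]
tool_rot: [-3.14, 0.002, 0.177]
contact_force: [0.7, 0.6, -0.6]
opening: 0.0006
```

```bash
python3 look.py w5
```

```text
19.5 [ 0.4942 -0.0627  0.1256] [-3.1414e+00  4.0000e-04  1.7730e-01] [-0.04 -0.24  0.53] 0.0006426339986580713 [[0.176, -0.952, -0.252, 0.56], [-0.984, -0.171, -0.044, -0.051], [-0.001, 0.256, -0.967, 0.266], [0.0, 0.0, 0.0, 1.0]]
[[71.0, 229.0], [144.0, 229.0], [216.0, 229.0], [346.0, 231.0]]
```

View pics/w5.png

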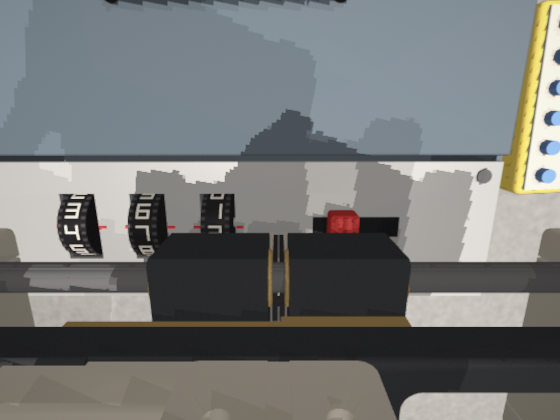

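The dials read 4, 7, 2, centred on their marks. I'll lower the closed fingers into the gap to the left of the red knob.

step_arm([
  [0,0,0,-0.3,0],
  [0,0,0,-0.3,0],
  [0,0,0,-0.14,0],
  [0,0,0,0,0],
])

```text
time: 19.9
tool_pos: [0.4937, -0.063, 0.1064]
tool_rot: [-3.141, 0.001, 0.177]
contact_force: [0.6, -0.6, 0.1]
opening: 0.0004
```

step_arm([
  [0,0.007,-0.04,0,0],
  [0,0.007,-0.04,0,0],
  [0,0.007,-0.04,0,0],
  [0,0.007,-0.04,0,0],
  [0,0,0,0,0],
])

```text
time: 20.4
tool_pos: [0.4948, -0.0673, 0.1069]
tool_rot: [3.141, -0.0, 0.177]
contact_force: [-0.2, 0.5, 0.5]
opening: 0.0006
```

step_arm([
  [0,0.007,-0.04,0,0],
  [0,0.007,-0.04,0,0],
  [0,0,0,0,0],
])

```text
time: 20.7
tool_pos: [0.4952, -0.0693, 0.1069]
tool_rot: [3.141, -0.0, 0.177]
contact_force: [0.0, -0.9, -0.3]
opening: 0.0004
```

step_arm([
  [0,0.007,-0.04,0,0],
  [0,0.007,-0.04,0,0],
  [0,0,0,0,0],
])

```text
time: 21.0
tool_pos: [0.4955, -0.0713, 0.1069]
tool_rot: [3.141, -0.0, 0.177]
contact_force: [0.7, -0.2, 0.3]
opening: 0.0003
```

step_arm([
  [0,0.007,-0.04,0,0],
  [0,0.007,-0.04,0,0],
  [0,0,0,0,0],
])

```text
time: 21.3
tool_pos: [0.4959, -0.0733, 0.1069]
tool_rot: [3.141, -0.0, 0.177]
contact_force: [-0.0, -0.3, -0.5]
opening: 0.0005
```

step_arm([
  [0,0.007,-0.04,0,0],
  [0,0.007,-0.04,0,0],
  [0,0,0,0,0],
])

```text
time: 21.6
tool_pos: [0.4962, -0.0753, 0.1068]
tool_rot: [3.141, 0.0, 0.177]
contact_force: [0.0, 0.2, 0.0]
opening: 0.0005
```

step_arm([
  [0,0.007,-0.04,0,0],
  [0,0.007,-0.04,0,0],
  [0,0,0,0,0],
])

```text
time: 21.9
tool_pos: [0.4964, -0.0769, 0.1068]
tool_rot: [-3.141, 0.0, 0.177]
contact_force: [0.1, 2.0, 0.8]
opening: 0.0005
```

step_arm([
  [0,0.007,-0.04,0,0],
  [0,0.007,-0.04,0,0],
  [0,0,0,0,0],
])

```text
time: 22.2
tool_pos: [0.4968, -0.0791, 0.1068]
tool_rot: [3.142, 0.0, 0.177]
contact_force: [-0.6, 2.6, 0.8]
opening: 0.0003
```

step_arm([
  [0,0.007,-0.04,0,0],
  [0,0.007,-0.04,0,0],
  [0,0,0,0,0],
])

```text
time: 22.5
tool_pos: [0.4972, -0.0814, 0.1068]
tool_rot: [3.141, 0.0, 0.177]
contact_force: [0.7, 2.8, 0.8]
opening: 0.0003
```

step_arm([
  [0,0.007,-0.04,0,0],
  [0,0.007,-0.04,0,0],
  [0,0,0,0,0],
])

```text
time: 22.8
tool_pos: [0.4976, -0.0834, 0.1068]
tool_rot: [3.141, 0.0, 0.177]
contact_force: [-0.6, 2.9, -0.2]
opening: 0.0004
```

step_arm([
  [0,0.007,-0.04,0,0],
  [0,0.007,-0.04,0,0],
  [0,0.007,-0.04,0,0],
  [0,0.007,-0.04,0,0],
  [0,0,0,0,0],
])

```text
time: 23.3
tool_pos: [0.4984, -0.0876, 0.1069]
tool_rot: [3.141, -0.0, 0.177]
contact_force: [-1.6, 1.2, -0.1]
opening: 0.0004
```

step_arm([
  [0,0.007,-0.04,0,0],
  [0,0.007,-0.04,0,0],
  [0,0.007,-0.04,0,0],
  [0,0,0,0,0],
])

```text
time: 23.7
tool_pos: [0.499, -0.0907, 0.1069]
tool_rot: [3.141, -0.0, 0.177]
contact_force: [0.5, -0.6, 0.8]
opening: 0.0003
```

step_arm([
  [0,0.007,-0.04,0,0],
  [0,0.007,-0.04,0,0],
  [0,0,0,0,0],
])

```text
time: 24.0
tool_pos: [0.4991, -0.0921, 0.1069]
tool_rot: [-3.141, -0.0, 0.177]
contact_force: [0.2, 2.0, 0.4]
opening: 0.0007
```

step_arm([
  [0,0.003,-0.02,0,0],
  [0,0,0,0,0],
])

```text
time: 24.2
tool_pos: [0.4992, -0.0926, 0.1069]
tool_rot: [3.142, -0.0, 0.177]
contact_force: [0.1, 2.5, 0.9]
opening: 0.0005
```

```bash
python3 look.py w6
python3 - <<'E'
from cell import vision
import cv2
d=vision.read_camera("side");cv2.imwrite("pics/s6.png",cv2.resize(d["pixels"][120:320,150:400],None,fx=2.8,fy=2.8))
E
```

```text
24.25 [ 0.4992 -0.0926  0.1069] [ 3.1416 -0.      0.1769] [-0.06  1.62  1.19] 0.00023761674904759235 [[0.176, -0.952, -0.249, 0.565], [-0.984, -0.17, -0.044, -0.081], [-0.0, 0.253, -0.967, 0.249], [0.0, 0.0, 0.0, 1.0]]
[[-13.0, 242.0], [68.0, 242.0], [148.0, 242.0], [291.0, 244.0]]
```

View pics/w6.png

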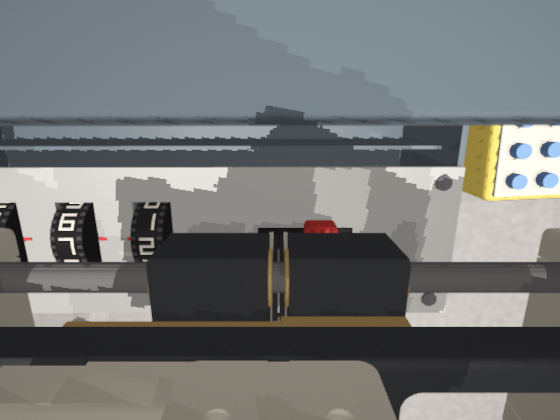

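View pics/s6.png

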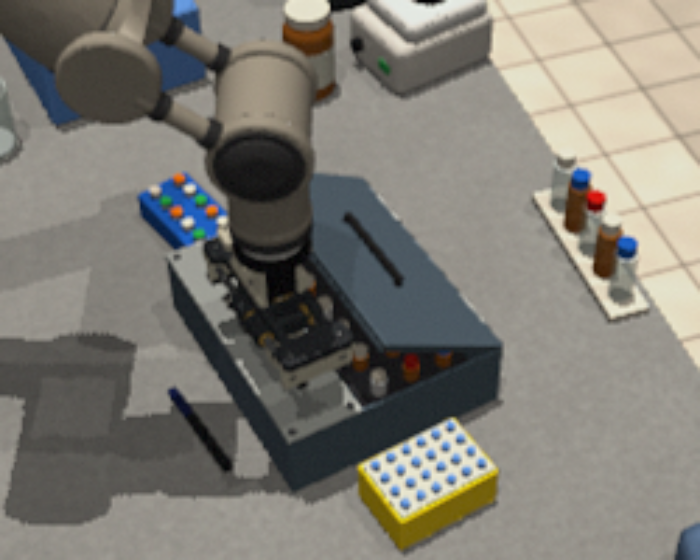

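step_arm([
  [0,0.004,-0.02,0,0],
  [0,0,0,0,0],
])

```text
time: 24.5
tool_pos: [0.4993, -0.0932, 0.1068]
tool_rot: [3.141, 0.0, 0.177]
contact_force: [0.6, 1.9, 0.5]
opening: 0.0009
```

step_arm([
  [0,0.004,-0.02,0,0],
  [0,0,0,0,0],
])

```text
time: 24.7
tool_pos: [0.4994, -0.0937, 0.1069]
tool_rot: [3.141, 0.0, 0.177]
contact_force: [0.1, 1.2, 0.3]
opening: 0.0007
```

step_arm([
  [0,0.004,-0.02,0,0],
  [0,0,0,0,0],
])

```text
time: 24.9
tool_pos: [0.4995, -0.0942, 0.1068]
tool_rot: [3.141, 0.0, 0.177]
contact_force: [-0.2, 2.5, 0.8]
opening: 0.0004
```

step_arm([
  [0,0.003,-0.016,0,0],
  [0,0,0,0,0],
])

```text
time: 25.1
tool_pos: [0.4996, -0.0945, 0.1068]
tool_rot: [-3.142, 0.0, 0.177]
contact_force: [0.2, 3.2, 0.2]
opening: 0.0003
```

step_arm([
  [0,-0.02,0.12,0,0],
  [0,-0.02,0.12,0,0],
  [0,0,0,0.6,0],
  [0,-0.3,0,0.8,0],
  [0,-0.8,0,0.8,0],
  [0,-0.8,0,0.8,0],
  [0,-0.8,0,0.6,0],
  [0,-0.6,0.3,0.3,0],
  [0,0,0,0,0],
  [0,0,0,0,0],
])

```text
time: 26.1
tool_pos: [0.4165, -0.0812, 0.2045]
tool_rot: [3.141, -0.001, 0.177]
contact_force: [0.1, 0.2, 0.0]
opening: 0.0009
```

```bash
python3 look.py w7
python3 - <<'E'
from cell import vision
import cv2
d=vision.read_camera("side");cv2.imwrite("pics/s7.png",cv2.resize(d["pixels"][120:320,150:400],None,fx=2.8,fy=2.8))
E
```

```text
26.15 [ 0.4166 -0.0813  0.2042] [ 3.1411e+00 -3.0000e-04  1.7680e-01] [-0.69 -0.17 -0.68] 0.00033692396076619136 [[0.176, -0.953, -0.248, 0.482], [-0.984, -0.17, -0.045, -0.07], [0.001, 0.252, -0.968, 0.346], [0.0, 0.0, 0.0, 1.0]]
[[114.0, 90.0], [169.0, 90.0], [224.0, 90.0], [323.0, 89.0]]
```

View pics/w7.png

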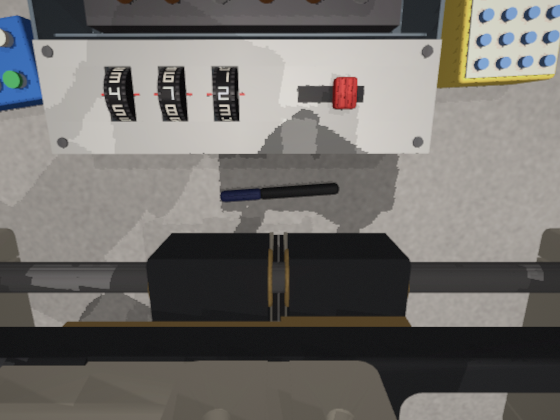

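View pics/s7.png

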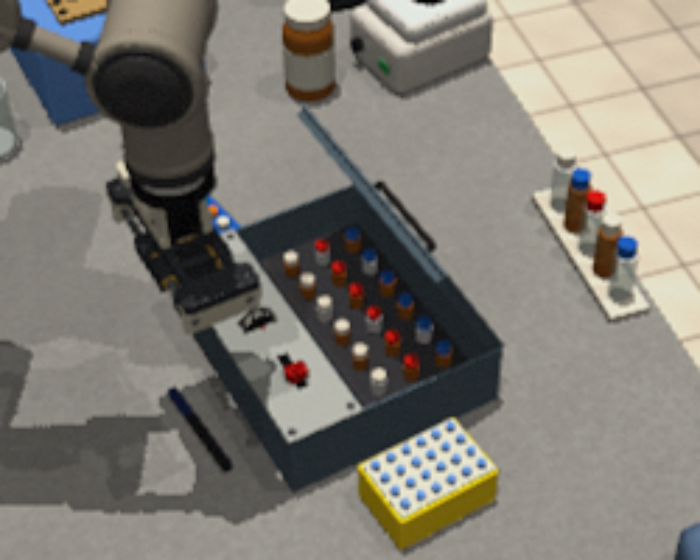

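step_arm([
  [0,0,0,0,0],
  [0,0,0,0,0],
  [0,0,0,0,0],
  [0,0,0,0,0],
  [0,0,0,0,0],
  [0,0,0,0,0],
  [0,0,0,0,0],
  [0,0,0,0,0],
])

```text
time: 27.0
tool_pos: [0.4161, -0.081, 0.2044]
tool_rot: [3.141, -0.0, 0.177]
contact_force: [1.0, 0.6, 0.3]
opening: 0.0007
```

Run:
```python
from cell import hand_in
print(hand_in())
```

```text
the job is handed in; nothing more can be done
None
```

The box is open and the job is handed in at 27 s, though no verdict came back.

- **Dials:** they started at 6, 6, 9. I rolled them -2, +1 and +3 numerals with the closed fingertips. The last wrist picture shows 4, 7, 2, centred on the red marks.
- **Latch:** I pushed it from its left side. It travelled about 18 mm by the arm's motion, and the wrist picture agrees.
- **Lid:** it sprang open and stands well up in the last side picture. I judged the angle by eye and did not measure it.
- **Forces:** the highest readings were about 8 N on a dial and 3 N on the latch. They were only read at the end of each move call, so brief peaks in between were not seen.
- **Let go:** the gripper is clear of everything and the force reading is at noise level, about 1 N.
- **Other objects:** the marker, tube rack, tip box and jar look undisturbed. I did not check the dishes in the last pictures, but the arm never went near them again after the start.

**Disagreement:** the box position fitted from the fixed cameras' depth data was about 3 mm further from the robot than the one from the wrist camera. I used the wrist camera's, and touch bore it out.

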